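# Snug the drain plug and open the air valve at a glassblower's bench

### The job

Put the bench's air manifold back in service: screw the red tapered drain plug in, clockwise, until it is properly snug (about half a newton metre; forced on at nearly twice that, the port cracks), and only then swing the yellow valve handle clockwise a quarter turn, fully open to its stop. Let go of everything at the end and leave the tools and glass on the bench alone.

Things in the scene. Friction and masses are not known exactly. Their poses are not given: they have to be found in the camera images.
- manifold: Blue block 50 (x) x 250 (y) mm, top at z = 46 mm, on a dark steel foot 110 x 280 x 10 mm fixed to the bench. Origin: centre of the foot's underside, on the bench; z up, y along the block. The plug's axis stands at x = 0, y = -80 mm, the valve's at x = 0, y = +80 mm.
- plug: Red tee-headed tapered plug, started in its port by hand, still loose. Origin on its turning axis, at z = 60 mm; z up. Its head is an upright bar 36 mm long (plug's x), 12 mm thick (plug's y), 18 to 48 mm above the origin; below it a flange of diameter 34 mm, 14 to 18 mm above the origin. Tightens clockwise seen from above; so fine a thread that it does not visibly sink.
- plug_head (a point): Middle of the plug's bar head, on the turning axis, 33 mm above the plug's origin; x along the bar, y across its 12 mm thickness. The plug has no stop angle and stays where it is left.
- port (a point): Centre of the top of the brass port boss (diameter 40, top at z = 60 mm), on the plug's axis. Its thread: first some easy turning (0.04 N m), anything from about 0.4 to 2.6 rad; nothing shows where it ends. Then the taper bites: in small steps over 1.2 rad the moment climbs to 0.55 N m, then 0.95. Snug: 0.4 to 0.8 N m on this climb. Turned on at 0.95 for 0.2 rad it cracks. At rest the moment felt drops by 0.1 to 0.2 N m.
- valve_axis (a point): Point on the vertical turning axis of the valve handle, fixed to the manifold at x = 0, y = 80, z = 76 mm.
- valve_grip (a point): Middle of the handle's yellow sleeve, 57.5 mm from the valve's axis and 77 mm above the bench; the sleeve is 45 mm long along the handle, 14 mm thick, 26 mm high (z = 64 to 90 mm). x points from the sleeve to the valve's axis, z up.
- valve (a joint): Valve handle's angle, rad: 0 closed (handle across the block, towards the manifold's -x, the robot's side), 1.571 open at its stop (handle along the block, towards the manifold's +y, away from the plug); it grows clockwise seen from above. Stiff, 0.12 N m, about 2 N at the sleeve; stays where it is left.
- bite (a joint): Hidden wedge in the port that the taper moves, m: 0 until the plug has been turned with 0.4 N m, then a few hundredths of a millimetre. Far too small to tell from the noise of the reading: no use for steering.
- crack (a joint): Hidden crack opening of the port, m: 0, and a few hundredths of a millimetre once the plug has been turned with 0.95 N m. Far too small to tell from the noise of the reading.
- spare_plug: Bystander: all-brass spare plug standing on the bench beyond the manifold, diameter 34, 50 mm high; origin under its centre.
- wrench: Bystander: steel wrench lying on the bench, 180 mm long; origin under its middle.
- puck: Bystander: wooden disc, diameter 64, 22 mm high; origin under its centre.
- paddle: Bystander: wooden paddle with handle, 280 mm long, lying flat; origin between blade and handle.
- jacks: Bystander: steel glassblower's jacks, 270 mm long, lying flat; origin near the middle.
- vase: Bystander: amber glass vase, diameter 92, 170 mm high; origin under its centre.

How it is judged:
By the outcome, as a careful person would: the job done as asked, in the order asked, and still so for the second after the job is handed in, with the robot touching nothing.
It also fails if it takes over 72 s, if anything falls off the work surface, if the arm or the gripper's body presses on something with over 40 N, if the wrist force passes 120 N, or if a joint passes its speed limit or range.

### The arm

A 7-joint arm with a two-finger parallel gripper is mounted at the origin on the work surface. World frame = base frame: x ahead of the robot, y to its left, z up, the work surface at z = 0. Lengths are in m, angles in rad, forces in N, time in s.
With the tool pointing down it reaches from about 0.35 to 0.9 m from the base axis. Payload 8.1 kg.
Tool frame: the origin (TCP) lies midway between the tips of the shut fingers; the grasp point (between the pads) lies 19 mm behind it (manip.grip_depth is the distance from the TCP to the grasp point, in m); z points along the fingers, y is the direction in which the jaws open and shut (so a half turn about z gives the same grasp; the last joint's range is limited). The gripper opens to 92 mm and grips with 3 to 60 N. Pads are 19 mm wide; open, the fingers measure 130 mm over their backs; the gripper's body (75 mm by 190 mm) begins 47 mm behind the grasp point.
Start: joints at [1.101, 0.434, 0.025, 1.573, -0.012, 1.134, -0.075], TCP at [0.224, -0.583, 0.227] pointing down, gripper open.
Joint ranges: [-2.62, 2.62], [-0.44, 2.09], [-1.27, 1.32], [0.08, 2.57], [-1.32, 4.46], [0.12, 2], [-2.74, 2.74]. Speed limits (rad/s): [2.22, 2.22, 3.01, 3.01, 3.14, 3.14, 3.14].

### API

Orientations are given as a 3x3 rotation matrix whose columns are the frame's x, y, z axes.
In Python, from rig import manip gives the robot as it stands.
- The arm moves only by the tool arm_command, never from a script. Its argument "rows" is a list of rows, each an object of numbers: "fingers": the finger opening in m, from 0 to 0.0918; "tx", "ty", "tz": the shift along the tool's x, y, z in m; "ax", "ay", "az": the turn, a rotation vector about the tool's x, y, z in degrees. A call has 1 to 20 rows; each row shifts and turns the commanded pose from where the row before left it, along the tool's axes as they then stand; what a row does not reach is not made up. A row lasts 1/10 s, in which the tool goes at most 50 mm and 8.59 degrees, less where a joint would pass 70% of its speed; a pose out of reach is approached as far as the arm can. A call with a gripper value outside its range is refused whole. The fingers move at their own pace and stop on an object; "squeeze" is the grip in N (left out, the last holds). Time passes only in rows, so rows that do not move let the fingers close. It gives the time, the measured TCP pose, the force and the opening at its end, in the units of the state.
- manip.get_obs(): the state, without advancing time (a new reading comes with each control period).
- manip.read_camera(name): name is "scene" or "top" or "wrist"; returns the picture (420x560x3 uint8, red, green, blue); there is no depth.
- manip.get_calibration(name): a dict with "intrinsics" (3x3 intrinsics, pixels), "distortion" ([k1, k2, p1, p2, k3] as OpenCV has them; the pictures are not rectified), "R" (3x3) and "t" (3): a world point X has camera coordinates R X + t. Camera axes: x right, y down, z forward; pixel columns grow to the right and rows downward; lengths in m; the calibration is good to about 2 mm. A picture is of the moment at which its call begins: read the wrist's pose just before it. get_calibration takes no time and is no camera call; for the wrist camera it gives the pose at the moment of the call.
- manip.close_job(): hands the job in, once; it reports no verdict.
The state is a dict: "time_s": time; "qpos": joint angles; "joint_vel": joint speeds; "joint_torque": joint torques, N m; "ee_pos": TCP position; "tcp_rot": TCP orientation; "ft_force": force on the tool from outside, world axes, zero at the start; "wrist_torque": the same for the moment, N m; "width": finger opening in m.
Only numpy, scipy, OpenCV 4.12 (cv2) and the standard library are available. Lean on these libraries where they do the work, as an engineer would, in place of code of your own. Each camera call takes 0.05 s, during which the arm holds its last target. There are 200 camera calls.

## Working session

There is one attempt and no reset: what is moved stays moved. The work goes in short steps, Python scripts to look and compute and a tool call to move; the robot and the scene stay as the last step left them, time stands still between calls to the robot, and variables do not carry over. Pictures are saved under pics/ and viewed, about 8 in all and at most 12, crops included, and the job is handed in when it is done.

Besides the shell and the picture viewer there is one more tool, called by a JSON object that holds its "api" and its "payload", one argument or row to a line. arm_command: Moves the arm, as the interface text tells. Its arguments: {"type":"object","properties":{"rows":{"type":"array","items":{"type":"object","properties":{"fingers":{"type":"number"},"tx":{"type":"number"},"ty":{"type":"number"},"tz":{"type":"number"},"ax":{"type":"number"},"ay":{"type":"number"},"az":{"type":"number"}}}},"squeeze":{"type":"number"}},"required":["rows"]}

```bash
mkdir -p pics; cat > h.py <<'E'
import numpy as np, cv2
from rig import manip
def shot(n,f):
    c=manip.get_calibration(n); im=manip.read_camera(n)
    cv2.imwrite('pics/'+f,cv2.cvtColor(im,cv2.COLOR_RGB2BGR)); return im,c
def ray(c,uv,z):
    K=np.array(c['intrinsics']);D=np.array(c['distortion']);R=np.array(c['R']);t=np.array(c['t'])
    p=cv2.undistortPoints(np.array(uv,float).reshape(-1,1,2),K,D).reshape(-1,2)
    d=np.c_[p,np.ones(len(p))]@R; o=-R.T@t
    return o+d*((z-o[2])/d[:,2])[:,None]
def mask(im,kind):
    h=cv2.cvtColor(im,cv2.COLOR_RGB2HSV); H,S,V=[h[...,i].astype(int) for i in range(3)]
    return {'red':((H<7)|(H>173))&(S>150)&(V>60),'yellow':(H>20)&(H<35)&(S>150)&(V>90),'blue':(H>100)&(H<125)&(S>120)&(V>40)}[kind].astype(np.uint8)
def rects(im,k,n=3):
    cs,_=cv2.findContours(mask(im,k),0,2); return [(cv2.contourArea(c),cv2.minAreaRect(c)) for c in sorted(cs,key=cv2.contourArea)[::-1][:n]]
E
python3 - <<'E'
from h import *
a,c=shot('top','top0.png'); b,_=shot('scene','scene0.png')
cv2.imwrite('pics/both0.png',cv2.cvtColor(np.vstack([a,b])[:,:],cv2.COLOR_RGB2BGR)) 
for k in('red','yellow','blue'): print(k,rects(a,k))
o=manip.get_obs(); print(o['time_s'],o['ee_pos'],o['tcp_rot'],o['wrist_torque'],o['ft_force'],-np.array(c['R']).T@c['t'])
print(manip.grip_depth)
E
```

```text
red [(65.0, ((281.60003662109375, 198.80003356933594), (9.199999809265137, 10.800000190734863), 53.13010025024414))]
yellow [(52.5, ((227.3292694091797, 230.96340942382812), (14.356100082397461, 4.638124942779541), 83.6598129272461)), (2.5, ((262.1600341796875, 173.62002563476562), (1.0, 6.40000057220459), 36.869895935058594)), (0.0, ((214.5, 98.0), (1.0, 0.0), 180.0))]
blue [(2637.0, ((65.81080627441406, 293.8648376464844), (42.41494369506836, 66.74598693847656), 80.53767395019531)), (834.5, ((262.7145080566406, 205.8888397216797), (17.505475997924805, 67.64966583251953), 78.9964599609375)), (116.0, ((216.97244262695312, 214.66897583007812), (17.273462295532227, 9.467185020446777), 85.2363510131836))]
0.1 [ 0.22391433 -0.58304711  0.22604704] [[ 9.33517660e-01  3.58530886e-01 -6.18791300e-04]
 [ 3.58531392e-01 -9.33516882e-01  1.21305200e-03]
 [-1.42735517e-04 -1.35426157e-03 -9.99999073e-01]] [0.01233458 0.02371406 0.00178769] [-0.01623645  0.00296485  0.7584974 ] [ 0.33493575 -0.01251603  1.41435048]
0.0188
```

View pics/top0.png

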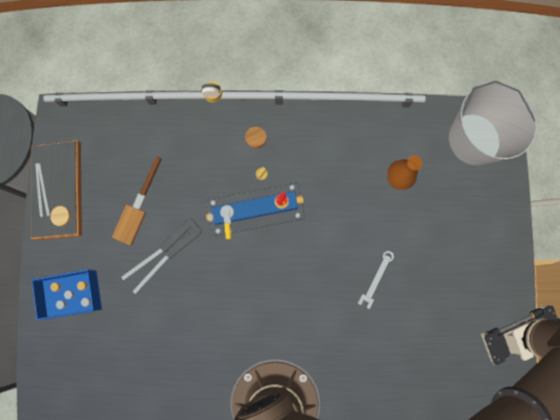

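View pics/scene0.png

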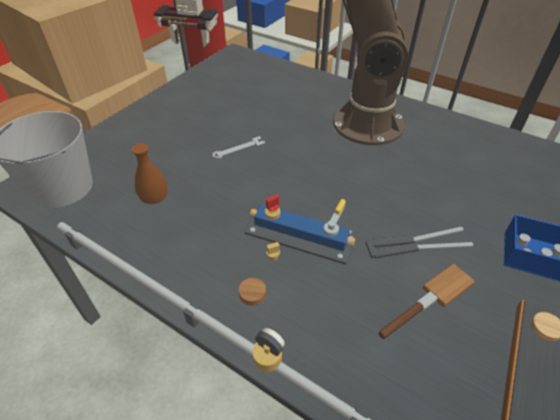

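The top view shows the manifold around (256,208), the red plug at (281,199), the valve hub at (227,212) and the yellow sleeve at (227,231), pointing toward the robot. The vase, at (403,172), is well clear.

```bash
python3 - <<'E'
from h import *
c=manip.get_calibration('top')
r=ray(c,[[281.6,198.8]],.1)[0]; y=ray(c,[[227.3,231]],.085)[0]; b=ray(c,[[256,208.5]],.046)[0];hub=ray(c,[[227,212]],.09)[0]
print(r,y,b,hub,ray(c,[[213,203],[217,231],[298,215],[292,187]],.01))
o=manip.get_obs(); w=manip.get_calibration('wrist'); R=np.array(o['tcp_rot']); cp=-np.array(w['R']).T@w['t']
print('cam in tool',R.T@(cp-o['ee_pos']),'camaxes in tool\n',(np.array(w['R'])@R).T, w['intrinsics'][0][0])
for n,p in(('plug',r),('y',y)): print(n,R.T@(p-np.array(o['ee_pos'])))
E
```

```text
[ 0.58114041 -0.01363149  0.1       ] [0.49066097 0.13701879 0.085     ] [0.56182872 0.06004327 0.046     ] [0.54361474 0.13885505 0.09      ] [[ 0.58288465  0.19078763  0.01      ]
 [ 0.49901928  0.17602788  0.01      ]
 [ 0.54979386 -0.06284782  0.01      ]
 [ 0.6342859  -0.04439646  0.01      ]]
cam in tool [ 0.08165742 -0.00139976 -0.15735235] camaxes in tool
 [[ 5.74680674e-05 -9.53018215e-01 -3.02912989e-01]
 [ 9.99999778e-01 -1.46370853e-04  6.50226800e-04]
 [-6.64015617e-04 -3.02912959e-01  9.53017995e-01]] 309.6715888552941
plug [ 0.53764822 -0.40331181  0.1265166 ]
y [ 0.50719906 -0.57636575  0.14175533]
```

{"api": "arm_command", "payload": {
  "rows": [
    {"tx": 0.0384, "ty": -0.0288, "tz": -0.002, "fingers": 0.09},
    {"tx": 0.0384, "ty": -0.0288, "tz": -0.002},
    {"tx": 0.0384, "ty": -0.0288, "tz": -0.002},
    {"tx": 0.0384, "ty": -0.0288, "tz": -0.002},
    {"tx": 0.0384, "ty": -0.0288, "tz": -0.002},
    {"tx": 0.0384, "ty": -0.0288, "tz": -0.002},
    {"tx": 0.0384, "ty": -0.0288, "tz": -0.002},
    {"tx": 0.0384, "ty": -0.0288, "tz": -0.002},
    {"tx": 0.0384, "ty": -0.0288, "tz": -0.002},
    {"tx": 0.0384, "ty": -0.0288, "tz": -0.002},
    {"tx": 0.0384, "ty": -0.0288, "tz": -0.002},
    {"tx": 0.0384, "ty": -0.0288, "tz": -0.002},
    {"tx": 0.0384, "ty": -0.0288, "tz": -0.002},
    {"tx": 0.0384, "ty": -0.0288, "tz": -0.002},
    {"tx": 0}
  ]
}}

```text
invalid input
```

```bash
cat >> h.py <<'E'
def st():
    o=manip.get_obs(); R=np.array(o['tcp_rot']); 
    print('t',o['time_s'],'q',np.round(o['qpos'],2),'p',np.round(o['ee_pos'],4),'yaw',np.degrees(np.arctan2(R[1,0],R[0,0])).round(1),'f',np.round(o['ft_force'],1),'m',np.round(o['wrist_torque'],2),'w',o['width']); return o,R
E
python3 - <<'E'
from h import *
o,R=st(); im,c=shot('wrist','w1.png'); print(rects(im,'red'),rects(im,'yellow'))
E
```

```text
t 0.1 q [ 1.1   0.44  0.03  1.57 -0.01  1.13 -0.08] p [ 0.2239 -0.583   0.226 ] yaw 21.0 f [-0.   0.   0.8] m [0.01 0.02 0.  ] w 0.09180574007550694
[(102.5, ((373.5, 344.5), (15.0, 15.0), -0.0)), (0.0, ((399.5, 419.0), (5.0, 0.0), 180.0))] []
```

View pics/w1.png

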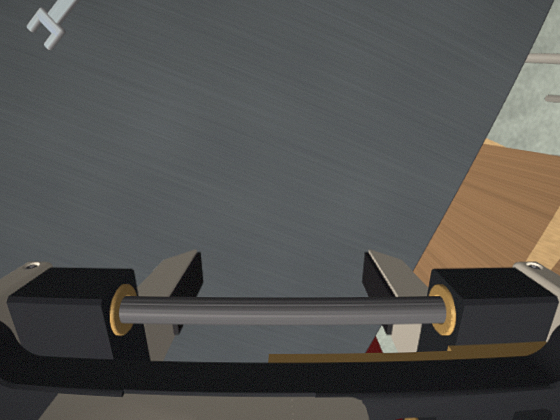

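The move was refused, so the arm hasn't moved. The picture shows the fingers at (185,290) and (380,290), with only the wrench and bench edge in view. I'll retry with complete rows.

{"api": "arm_command", "payload": {
  "rows": [
    {"fingers": 0.09, "tx": 0.0384, "ty": -0.0288, "tz": -0.002, "ax": 0, "ay": 0, "az": 0}
  ],
  "squeeze": 30
}}

```text
time_s: 0.25
ee_pos: [0.2448, -0.5467, 0.2278]
tcp_rot: [[0.937, 0.35, -0.003], [0.35, -0.937, -0.002], [-0.004, 0.001, -1.0]]
ft_force: [0.5, -1.0, 0.7]
width: 0.0903
```

{"api": "arm_command", "payload": {
  "rows": [
    {"fingers": 0.09, "tx": 0.0384, "ty": -0.0288, "tz": -0.002, "ax": 0, "ay": 0, "az": 0},
    {"fingers": 0.09, "tx": 0.0384, "ty": -0.0288, "tz": -0.002, "ax": 0, "ay": 0, "az": 0},
    {"fingers": 0.09, "tx": 0.0384, "ty": -0.0288, "tz": -0.002, "ax": 0, "ay": 0, "az": 0},
    {"fingers": 0.09, "tx": 0.0384, "ty": -0.0288, "tz": -0.002, "ax": 0, "ay": 0, "az": 0},
    {"fingers": 0.09, "tx": 0.0384, "ty": -0.0288, "tz": -0.002, "ax": 0, "ay": 0, "az": 0},
    {"fingers": 0.09, "tx": 0.0384, "ty": -0.0288, "tz": -0.002, "ax": 0, "ay": 0, "az": 0},
    {"fingers": 0.09, "tx": 0.0384, "ty": -0.0288, "tz": -0.002, "ax": 0, "ay": 0, "az": 0},
    {"fingers": 0.09, "tx": 0.0384, "ty": -0.0288, "tz": -0.002, "ax": 0, "ay": 0, "az": 0},
    {"fingers": 0.09, "tx": 0.0384, "ty": -0.0288, "tz": -0.002, "ax": 0, "ay": 0, "az": 0},
    {"fingers": 0.09, "tx": 0.0384, "ty": -0.0288, "tz": -0.002, "ax": 0, "ay": 0, "az": 0},
    {"fingers": 0.09, "tx": 0.0384, "ty": -0.0288, "tz": -0.002, "ax": 0, "ay": 0, "az": 0},
    {"fingers": 0.09, "tx": 0.0384, "ty": -0.0288, "tz": -0.002, "ax": 0, "ay": 0, "az": 0},
    {"fingers": 0.09, "tx": 0.0384, "ty": -0.0288, "tz": -0.002, "ax": 0, "ay": 0, "az": 0},
    {"fingers": 0.09, "tx": 0, "ty": 0, "tz": 0, "ax": 0, "ay": 0, "az": 0}
  ]
}}

```text
time_s: 1.65
ee_pos: [0.5835, -0.0062, 0.2546]
tcp_rot: [[0.93, 0.367, 0.001], [0.367, -0.93, 0.004], [0.003, -0.004, -1.0]]
ft_force: [0.3, 0.2, -0.1]
width: 0.0902
```

```bash
python3 - <<'E'
from h import *
o,R=st(); im,c=shot('wrist','w2.png'); print(rects(im,'red'),rects(im,'yellow'))
E
```

```text
t 1.65 q [ 0.13  0.37 -0.28  1.62  0.1   1.17 -1.37] p [ 0.5835 -0.0062  0.2546] yaw 21.5 f [ 0.3  0.2 -0.1] m [-0.03 -0.02  0.03] w 0.09019700461500119
[(714.0, ((285.3999938964844, 196.19998168945312), (28.279916763305664, 34.48165512084961), 60.2551155090332))] [(370.5, ((137.5, 220.0), (17.0, 38.0), 0.0)), (0.0, ((131.0, 216.0), (6.0, 0.0), -90.0)), (0.0, ((130.0, 221.0), (0.0, 0.0), 0.0))]
```

View pics/w2.png

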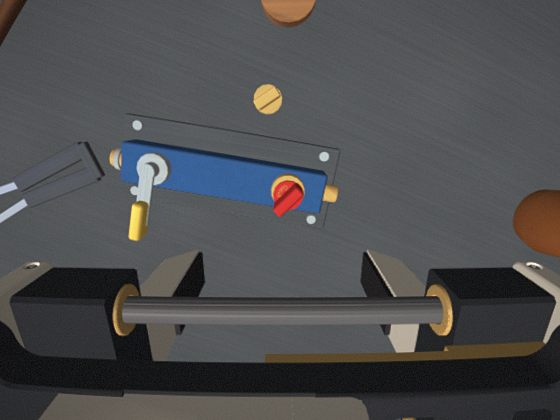

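The wrist view shows the plug at (287,195) with its bar running up-right to down-left, the valve hub at (151,168) and the sleeve at (137,220). I'll enlarge the plug to get its head's edges.

```bash
python3 - <<'E'
from h import *
im=cv2.imread('pics/w2.png'); c=im[165:230,240:335]; cv2.imwrite('pics/c2.png',cv2.resize(c,None,fx=8,fy=8,interpolation=cv2.INTER_CUBIC))
E
```

```text
(no output)
```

View pics/c2.png

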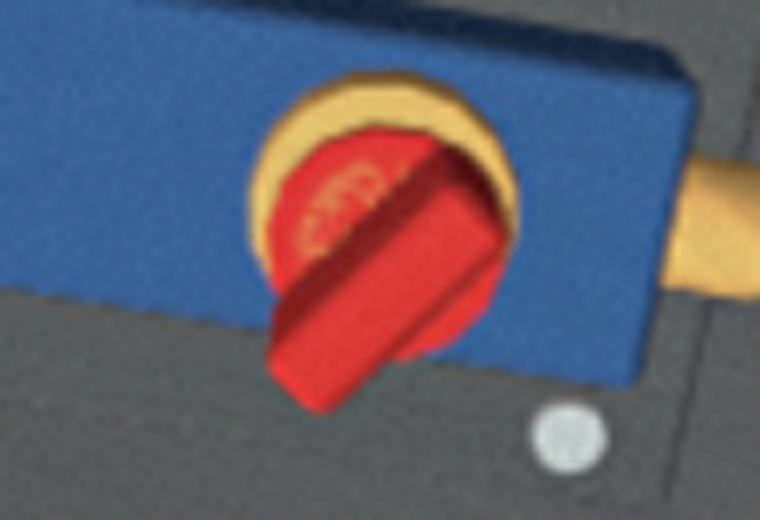

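The crop shows the bar's top face with corners at about (450,180), (503,240), (322,413) and (270,357) in crop pixels.

```bash
cat > m.py <<'E'
from h import *
c=manip.get_calibration('wrist'); o,R=st()
p=np.array([[450,180],[503,240],[322,413],[270,357]])/8+[239.56,164.56]
X=ray(c,p,.108); print(X)
C=X.mean(0); d=(X[0]+X[1]-X[2]-X[3])/2; print('plug',C,'len',np.linalg.norm(d),np.linalg.norm(X[0]-X[1]),'bar yaw',np.degrees(np.arctan2(d[1],d[0])))
F=ray(c,np.array([[388,243]])/8+[239.56,164.56],.078); print('flange',F)
y=ray(c,[[138,206],[136,238],[151,166]],.09); print('sleeve',y)
T=C.copy(); T[2]=.093; print('to plug, tool',R.T@(T-o['ee_pos']))
E
python3 m.py
```

```text
t 1.7 q [ 0.13  0.36 -0.28  1.62  0.1   1.17 -1.37] p [ 0.5822 -0.0102  0.2543] yaw 21.4 f [ 0.7 -0.2  0.6] m [-0.01 -0.05  0.  ] w 0.08972532232023064
[[ 0.59853085 -0.01685264  0.108     ]
 [ 0.59379837 -0.025996    0.108     ]
 [ 0.56404911 -0.01304297  0.108     ]
 [ 0.56865548 -0.00410944  0.108     ]]
plug [ 0.58125845 -0.01500026  0.108     ] len 0.03246302790177223 0.010295504600260196 bar yaw -23.31443442004939
flange [[ 0.58125614 -0.0159016   0.078     ]]
sleeve [[0.51261613 0.13425648 0.09      ]
 [0.47449302 0.12775403 0.09      ]
 [0.56081646 0.13148692 0.09      ]]
to plug, tool [-0.00270033  0.00438966  0.16125575]
```

{"api": "arm_command", "payload": {
  "rows": [
    {"fingers": 0.06, "tx": 0, "ty": 0, "tz": 0.004, "ax": 0, "ay": 0, "az": -8.46},
    {"fingers": 0.06, "tx": 0, "ty": 0, "tz": 0.004, "ax": 0, "ay": 0, "az": -8.46},
    {"fingers": 0.06, "tx": 0, "ty": 0, "tz": 0.004, "ax": 0, "ay": 0, "az": -8.46},
    {"fingers": 0.06, "tx": 0, "ty": 0, "tz": 0.004, "ax": 0, "ay": 0, "az": -8.46},
    {"fingers": 0.06, "tx": 0, "ty": 0, "tz": 0.004, "ax": 0, "ay": 0, "az": -8.46},
    {"fingers": 0.06, "tx": 0, "ty": 0, "tz": 0.004, "ax": 0, "ay": 0, "az": -8.46},
    {"fingers": 0.06, "tx": 0, "ty": 0, "tz": 0.004, "ax": 0, "ay": 0, "az": -8.46},
    {"fingers": 0.06, "tx": 0, "ty": 0, "tz": 0.004, "ax": 0, "ay": 0, "az": -8.46},
    {"fingers": 0.06, "tx": 0, "ty": 0, "tz": 0.004, "ax": 0, "ay": 0, "az": -8.46},
    {"fingers": 0.06, "tx": 0, "ty": 0, "tz": 0.004, "ax": 0, "ay": 0, "az": -8.46},
    {"fingers": 0.06, "tx": 0, "ty": 0, "tz": 0.004, "ax": 0, "ay": 0, "az": -8.46},
    {"fingers": 0.06, "tx": 0, "ty": 0, "tz": 0.004, "ax": 0, "ay": 0, "az": -8.46},
    {"fingers": 0.06, "tx": 0, "ty": 0, "tz": 0.004, "ax": 0, "ay": 0, "az": -8.46},
    {"fingers": 0.06, "tx": 0, "ty": 0, "tz": 0.004, "ax": 0, "ay": 0, "az": -8.46},
    {"fingers": 0.06, "tx": 0, "ty": 0, "tz": 0.004, "ax": 0, "ay": 0, "az": -8.46},
    {"fingers": 0.06, "tx": 0, "ty": 0, "tz": 0.004, "ax": 0, "ay": 0, "az": -8.46},
    {"fingers": 0.06, "tx": 0, "ty": 0, "tz": 0, "ax": 0, "ay": 0, "az": 0},
    {"fingers": 0.06, "tx": 0, "ty": 0, "tz": 0, "ax": 0, "ay": 0, "az": 0},
    {"fingers": 0.06, "tx": 0, "ty": 0, "tz": 0, "ax": 0, "ay": 0, "az": 0}
  ]
}}

```text
time_s: 3.6
ee_pos: [0.5813, -0.0149, 0.1909]
tcp_rot: [[-0.915, 0.405, 0.0], [0.405, 0.915, -0.0], [-0.0, -0.0, -1.0]]
ft_force: [-0.2, -0.5, -0.2]
width: 0.0599
```

```bash
python3 - <<'E'
from h import *
o,R=st(); im,c=shot('wrist','w3.png'); r=rects(im,'red'); print(r)
import pickle; pickle.dump((c,o),open('w3.pkl','wb'))
u,v=map(int,r[0][1][0]); u0=max(u-45,0);v0=max(v-35,0);print(u0,v0)
cv2.imwrite('pics/c3.png',cv2.cvtColor(cv2.resize(im[v0:v0+75,u0:u0+100],None,fx=8,fy=8,interpolation=cv2.INTER_CUBIC),cv2.COLOR_RGB2BGR))
E
```

```text
t 3.6 q [ 0.47  0.52 -0.78  1.68  0.4   1.11  0.73] p [ 0.5813 -0.0149  0.1909] yaw 156.1 f [-0.2 -0.5 -0.2] m [-0.01 -0.2  -0.05] w 0.05989887429216522
[(1095.0, ((288.60003662109375, 214.20001220703125), (45.615779876708984, 34.882659912109375), 63.43495178222656))]
243 179
```

View pics/c3.png

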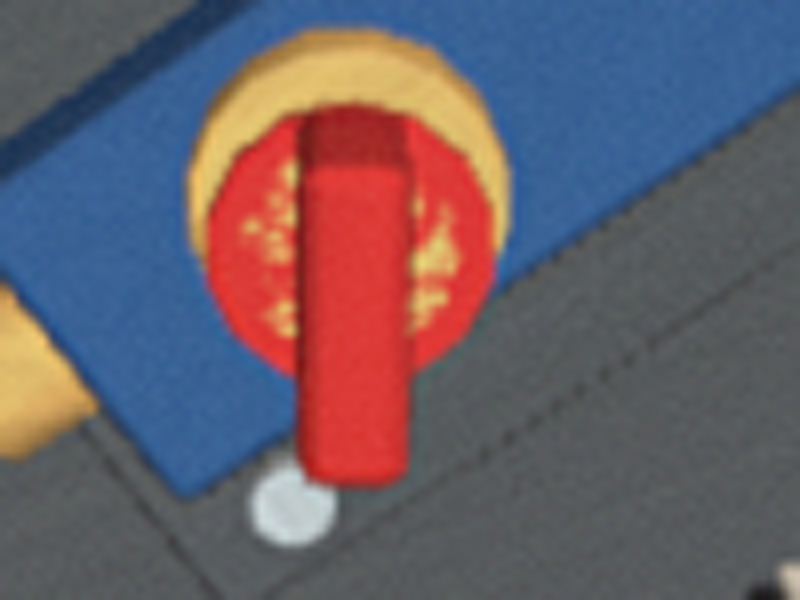

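The bar is now vertical in the image, so it lines up with tool x. Its top face spans crop pixels (303,165) to (408,485).

```bash
python3 - <<'E'
from h import *
import pickle; c,o=pickle.load(open('w3.pkl','rb'))
X=ray(c,np.array([[303,165],[408,165],[408,485],[300,485]])/8+[242.56,178.56],.108); d=(X[0]+X[1]-X[2]-X[3])/2
C=X.mean(0); print(C,np.linalg.norm(d),np.linalg.norm(X[1]-X[0]),np.degrees(np.arctan2(d[1],d[0])))
C[2]=.093-.015; R=np.array(o['tcp_rot']); print(R.T@(C-o['ee_pos']))
E
```

```text
[ 0.58122969 -0.01037207  0.108     ] 0.03462957936880025 0.010535859985316202 156.14548375722836
[0.00195215 0.00413193 0.11292054]
```

{"api": "arm_command", "payload": {
  "rows": [
    {"fingers": 0.06, "tx": 0.0015, "ty": 0.0035, "tz": 0.02, "ax": 0, "ay": 0, "az": 0},
    {"fingers": 0.05, "tx": 0, "ty": 0, "tz": 0.02, "ax": 0, "ay": 0, "az": 0},
    {"fingers": 0.05, "tx": 0, "ty": 0, "tz": 0.02, "ax": 0, "ay": 0, "az": 0},
    {"fingers": 0.05, "tx": 0, "ty": 0, "tz": 0.02, "ax": 0, "ay": 0, "az": 0},
    {"fingers": 0.05, "tx": 0, "ty": 0, "tz": 0.016, "ax": 0, "ay": 0, "az": 0},
    {"fingers": 0.05, "tx": 0, "ty": 0, "tz": 0.01, "ax": 0, "ay": 0, "az": 0},
    {"fingers": 0.05, "tx": 0, "ty": 0, "tz": 0, "ax": 0, "ay": 0, "az": 0},
    {"fingers": 0.05, "tx": 0, "ty": 0, "tz": 0, "ax": 0, "ay": 0, "az": 0}
  ],
  "squeeze": 50
}}

```text
time_s: 4.45
ee_pos: [0.5818, -0.0103, 0.0852]
tcp_rot: [[-0.916, 0.401, 0.001], [0.401, 0.916, 0.0], [-0.0, 0.0, -1.0]]
ft_force: [0.7, -1.3, -0.1]
width: 0.0501
```

```bash
python3 -c "
from h import *
st()"
```

```text
t 4.45 q [ 0.41  0.63 -0.71  1.79  0.51  0.91  0.63] p [ 0.5818 -0.0103  0.0852] yaw 156.4 f [ 0.7 -1.3 -0.1] m [ 0.11 -0.17  0.04] w 0.0500824621500263
```

{"api": "arm_command", "payload": {
  "rows": [
    {"fingers": 0.0, "tx": 0, "ty": 0, "tz": 0, "ax": 0, "ay": 0, "az": 0},
    {"fingers": 0.0, "tx": 0, "ty": 0, "tz": 0, "ax": 0, "ay": 0, "az": 0},
    {"fingers": 0.0, "tx": 0, "ty": 0, "tz": 0, "ax": 0, "ay": 0, "az": 0},
    {"fingers": 0.0, "tx": 0, "ty": 0, "tz": 0, "ax": 0, "ay": 0, "az": 0},
    {"fingers": 0.0, "tx": 0, "ty": 0, "tz": 0, "ax": 0, "ay": 0, "az": 0},
    {"fingers": 0.0, "tx": 0, "ty": 0, "tz": 0, "ax": 0, "ay": 0, "az": 0}
  ]
}}

```text
time_s: 5.05
ee_pos: [0.5814, -0.0108, 0.0849]
tcp_rot: [[-0.916, 0.401, -0.0], [0.401, 0.916, -0.0], [-0.0, -0.0, -1.0]]
ft_force: [-0.7, -1.9, 2.4]
width: 0.0118
```

```bash
python3 -c "
from h import *
st()"
```

```text
t 5.05 q [ 0.41  0.63 -0.71  1.79  0.51  0.91  0.63] p [ 0.5814 -0.0108  0.0849] yaw 156.4 f [-0.7 -1.9  2.4] m [-0.24  0.14 -0.06] w 0.011803190288215101
```

{"api": "arm_command", "payload": {
  "rows": [
    {"fingers": 0.0, "tx": 0, "ty": 0, "tz": 0, "ax": 0, "ay": 0, "az": 5},
    {"fingers": 0.0, "tx": 0, "ty": 0, "tz": 0, "ax": 0, "ay": 0, "az": 5},
    {"fingers": 0.0, "tx": 0, "ty": 0, "tz": 0, "ax": 0, "ay": 0, "az": 5},
    {"fingers": 0.0, "tx": 0, "ty": 0, "tz": 0, "ax": 0, "ay": 0, "az": 5}
  ]
}}

```text
time_s: 5.45
ee_pos: [0.5817, -0.0103, 0.0849]
tcp_rot: [[-0.721, 0.692, 0.001], [0.692, 0.721, 0.0], [-0.0, 0.001, -1.0]]
ft_force: [1.0, 1.6, 0.2]
width: 0.0121
```

```bash
python3 -c "
from h import *
st()"
```

```text
t 5.45 q [ 0.36  0.6  -0.63  1.8   0.44  0.89  0.33] p [ 0.5817 -0.0103  0.0849] yaw 136.2 f [1.  1.6 0.2] m [ 0.18 -0.39  0.1 ] w 0.012140977907009442
```

{"api": "arm_command", "payload": {
  "rows": [
    {"fingers": 0.0, "tx": 0, "ty": 0, "tz": 0, "ax": 0, "ay": 0, "az": 5},
    {"fingers": 0.0, "tx": 0, "ty": 0, "tz": 0, "ax": 0, "ay": 0, "az": 5},
    {"fingers": 0.0, "tx": 0, "ty": 0, "tz": 0, "ax": 0, "ay": 0, "az": 5},
    {"fingers": 0.0, "tx": 0, "ty": 0, "tz": 0, "ax": 0, "ay": 0, "az": 5}
  ]
}}

```text
time_s: 5.85
ee_pos: [0.5824, -0.0099, 0.0849]
tcp_rot: [[-0.441, 0.897, 0.002], [0.897, 0.441, 0.001], [-0.0, 0.002, -1.0]]
ft_force: [3.6, 1.0, -2.1]
width: 0.0116
```

```bash
python3 -c "
from h import *
st()"
```

```text
t 5.85 q [ 0.3   0.58 -0.54  1.8   0.38  0.86  0.04] p [ 0.5824 -0.0099  0.0849] yaw 116.2 f [ 3.6  1.  -2.1] m [ 0.31 -0.9   0.09] w 0.011599598784831772
```

{"api": "arm_command", "payload": {
  "rows": [
    {"fingers": 0.0, "tx": 0, "ty": 0, "tz": 0, "ax": 0, "ay": 0, "az": 5},
    {"fingers": 0.0, "tx": 0, "ty": 0, "tz": 0, "ax": 0, "ay": 0, "az": 5},
    {"fingers": 0.0, "tx": 0, "ty": 0, "tz": 0, "ax": 0, "ay": 0, "az": 5},
    {"fingers": 0.0, "tx": 0, "ty": 0, "tz": 0, "ax": 0, "ay": 0, "az": 5}
  ]
}}

```text
time_s: 6.25
ee_pos: [0.583, -0.0097, 0.0849]
tcp_rot: [[-0.108, 0.994, 0.003], [0.994, 0.108, 0.001], [0.001, 0.003, -1.0]]
ft_force: [5.5, 2.3, -4.8]
width: 0.0117
```

```bash
python3 -c "
from h import *
st()"
```

```text
t 6.25 q [ 0.24  0.56 -0.45  1.81  0.32  0.84 -0.25] p [ 0.583  -0.0097  0.0849] yaw 96.2 f [ 5.5  2.3 -4.8] m [ 0.34 -1.33  0.05] w 0.011676343485804937
```

{"api": "arm_command", "payload": {
  "rows": [
    {"fingers": 0.0, "tx": 0, "ty": 0.001, "tz": 0, "ax": 0, "ay": 0, "az": 5},
    {"fingers": 0.0, "tx": 0, "ty": 0, "tz": 0, "ax": 0, "ay": 0, "az": 5},
    {"fingers": 0.0, "tx": 0, "ty": 0, "tz": 0, "ax": 0, "ay": 0, "az": 5},
    {"fingers": 0.0, "tx": 0, "ty": 0, "tz": 0, "ax": 0, "ay": 0, "az": 5}
  ]
}}

```text
time_s: 6.65
ee_pos: [0.5838, -0.0097, 0.0849]
tcp_rot: [[0.239, 0.971, 0.003], [0.971, -0.239, 0.001], [0.002, 0.002, -1.0]]
ft_force: [5.1, 1.2, -3.7]
width: 0.012
```

```bash
python3 -c "
from h import *
st()"
```

```text
t 6.65 q [ 0.18  0.55 -0.36  1.81  0.25  0.83 -0.54] p [ 0.5838 -0.0097  0.0849] yaw 76.2 f [ 5.1  1.2 -3.7] m [ 0.16 -1.16 -0.  ] w 0.01203260121938331
```

{"api": "arm_command", "payload": {
  "rows": [
    {"fingers": 0.0, "tx": 0, "ty": 0.001, "tz": 0, "ax": 0, "ay": 0, "az": 5},
    {"fingers": 0.0, "tx": 0, "ty": 0, "tz": 0, "ax": 0, "ay": 0, "az": 5},
    {"fingers": 0.0, "tx": 0, "ty": 0, "tz": 0, "ax": 0, "ay": 0, "az": 5},
    {"fingers": 0.0, "tx": 0, "ty": 0, "tz": 0, "ax": 0, "ay": 0, "az": 5}
  ]
}}

```text
time_s: 7.05
ee_pos: [0.5845, -0.01, 0.0849]
tcp_rot: [[0.556, 0.831, 0.002], [0.831, -0.556, 0.001], [0.002, 0.001, -1.0]]
ft_force: [3.2, 1.4, -3.0]
width: 0.0117
```

```bash
python3 -c "
from h import *
st()"
```

```text
t 7.05 q [ 0.12  0.54 -0.27  1.81  0.19  0.81 -0.83] p [ 0.5845 -0.01    0.0849] yaw 56.2 f [ 3.2  1.4 -3. ] m [ 0.12 -0.9   0.19] w 0.011684654440841437
```

{"api": "arm_command", "payload": {
  "rows": [
    {"fingers": 0.0, "tx": 0, "ty": 0, "tz": 0, "ax": 0, "ay": 0, "az": 4},
    {"fingers": 0.0, "tx": 0, "ty": 0, "tz": 0, "ax": 0, "ay": 0, "az": 4},
    {"fingers": 0.0, "tx": 0, "ty": 0, "tz": 0, "ax": 0, "ay": 0, "az": 4}
  ]
}}

```text
time_s: 7.35
ee_pos: [0.5848, -0.0103, 0.0849]
tcp_rot: [[0.716, 0.698, 0.003], [0.698, -0.716, 0.0], [0.002, 0.002, -1.0]]
ft_force: [5.2, -0.9, -3.0]
width: 0.0113
```

```bash
python3 -c "
from h import *
st()"
```

```text
t 7.35 q [ 0.08  0.53 -0.21  1.82  0.15  0.81 -1.01] p [ 0.5848 -0.0103  0.0849] yaw 44.3 f [ 5.2 -0.9 -3. ] m [-0.15 -1.08  0.33] w 0.011314358097392377
```

{"api": "arm_command", "payload": {
  "rows": [
    {"fingers": 0.0, "tx": 0, "ty": 0, "tz": 0, "ax": 0, "ay": 0, "az": 4},
    {"fingers": 0.0, "tx": 0, "ty": 0, "tz": 0, "ax": 0, "ay": 0, "az": 4},
    {"fingers": 0.0, "tx": 0, "ty": 0, "tz": 0, "ax": 0, "ay": 0, "az": 4}
  ]
}}

```text
time_s: 7.65
ee_pos: [0.5851, -0.0106, 0.0849]
tcp_rot: [[0.846, 0.534, 0.003], [0.534, -0.846, -0.0], [0.003, 0.002, -1.0]]
ft_force: [6.1, -0.9, -3.6]
width: 0.0116
```

```bash
python3 -c "
from h import *
st()"
```

```text
t 7.65 q [ 0.04  0.53 -0.16  1.82  0.11  0.8  -1.18] p [ 0.5851 -0.0106  0.0849] yaw 32.3 f [ 6.1 -0.9 -3.6] m [-0.31 -1.28  0.44] w 0.011614063084806633
```

{"api": "arm_command", "payload": {
  "rows": [
    {"fingers": 0.0, "tx": 0, "ty": 0, "tz": 0, "ax": 0, "ay": 0, "az": 4},
    {"fingers": 0.0, "tx": 0, "ty": 0, "tz": 0, "ax": 0, "ay": 0, "az": 4},
    {"fingers": 0.0, "tx": 0, "ty": 0, "tz": 0, "ax": 0, "ay": 0, "az": 4}
  ]
}}

```text
time_s: 7.95
ee_pos: [0.5852, -0.011, 0.0849]
tcp_rot: [[0.938, 0.346, 0.003], [0.346, -0.938, -0.001], [0.003, 0.002, -1.0]]
ft_force: [6.4, -2.7, -4.7]
width: 0.012
```

```bash
python3 -c "
from h import *
st()"
```

```text
t 7.95 q [-0.    0.52 -0.1   1.82  0.07  0.79 -1.36] p [ 0.5852 -0.011   0.0849] yaw 20.2 f [ 6.4 -2.7 -4.7] m [-0.57 -1.4   0.57] w 0.011991599918846723
```

{"api": "arm_command", "payload": {
  "rows": [
    {"fingers": 0.0, "tx": 0, "ty": 0, "tz": 0, "ax": 0, "ay": 0, "az": 2},
    {"fingers": 0.0, "tx": 0, "ty": 0, "tz": 0, "ax": 0, "ay": 0, "az": 1}
  ]
}}

```text
time_s: 8.15
ee_pos: [0.5852, -0.0111, 0.0849]
tcp_rot: [[0.955, 0.298, 0.003], [0.298, -0.955, -0.001], [0.003, 0.002, -1.0]]
ft_force: [6.4, -2.0, -5.0]
width: 0.0116
```

```bash
python3 -c "
from h import *
st()
for i in range(5): manip.read_camera('top'); print(manip.get_obs()['wrist_torque'][2])
st()"
```

```text
t 8.15 q [-0.01  0.52 -0.09  1.82  0.06  0.79 -1.4 ] p [ 0.5852 -0.0111  0.0849] yaw 17.3 f [ 6.4 -2.  -5. ] m [-0.65 -1.36  0.58] w 0.01161634058462754
0.5578176747579611
0.5000526138924872
0.5312425590358665
0.5028522506669731
0.5353251304638196
t 8.4 q [-0.01  0.52 -0.09  1.82  0.06  0.79 -1.4 ] p [ 0.5853 -0.0111  0.0849] yaw 17.4 f [ 5.6 -2.6 -4.4] m [-0.62 -1.4   0.54] w 0.011908894085632026
```

{"api": "arm_command", "payload": {
  "rows": [
    {"fingers": 0.05, "tx": 0, "ty": 0, "tz": 0, "ax": 0, "ay": 0, "az": 0},
    {"fingers": 0.05, "tx": 0, "ty": 0, "tz": 0, "ax": 0, "ay": 0, "az": 0},
    {"fingers": 0.05, "tx": 0, "ty": 0, "tz": 0, "ax": 0, "ay": 0, "az": 0},
    {"fingers": 0.05, "tx": 0, "ty": 0, "tz": 0, "ax": 0, "ay": 0, "az": 0},
    {"fingers": 0.05, "tx": 0, "ty": 0, "tz": -0.01, "ax": 0, "ay": 0, "az": 0},
    {"fingers": 0.05, "tx": 0, "ty": 0, "tz": -0.02, "ax": 0, "ay": 0, "az": 0},
    {"fingers": 0.05, "tx": 0, "ty": 0, "tz": -0.03, "ax": 0, "ay": 0, "az": 0},
    {"fingers": 0.05, "tx": 0, "ty": 0, "tz": -0.03, "ax": 0, "ay": 0, "az": 0},
    {"fingers": 0.05, "tx": 0, "ty": 0, "tz": -0.03, "ax": 0, "ay": 0, "az": 0},
    {"fingers": 0.05, "tx": -0.011, "ty": -0.041, "tz": 0, "ax": 0, "ay": 0, "az": 0},
    {"fingers": 0.05, "tx": -0.011, "ty": -0.041, "tz": 0, "ax": 0, "ay": 0, "az": 0},
    {"fingers": 0.05, "tx": -0.011, "ty": -0.041, "tz": 0, "ax": 0, "ay": 0, "az": 0},
    {"fingers": 0.05, "tx": -0.011, "ty": -0.041, "tz": 0, "ax": 0, "ay": 0, "az": 0}
  ]
}}

```text
time_s: 9.7
ee_pos: [0.4915, 0.134, 0.2057]
tcp_rot: [[0.954, 0.298, 0.001], [0.298, -0.954, 0.0], [0.001, 0.0, -1.0]]
ft_force: [0.5, 0.2, -1.2]
width: 0.05
```

{"api": "arm_command", "payload": {
  "rows": [
    {"fingers": 0.05, "tx": 0, "ty": 0, "tz": 0, "ax": 0, "ay": 0, "az": -8.5},
    {"fingers": 0.05, "tx": 0, "ty": 0, "tz": 0, "ax": 0, "ay": 0, "az": -8.5},
    {"fingers": 0.05, "tx": 0, "ty": 0, "tz": 0, "ax": 0, "ay": 0, "az": -8.5},
    {"fingers": 0.05, "tx": 0, "ty": 0, "tz": 0, "ax": 0, "ay": 0, "az": -8.5},
    {"fingers": 0.05, "tx": 0, "ty": 0, "tz": 0, "ax": 0, "ay": 0, "az": -8.5},
    {"fingers": 0.05, "tx": 0, "ty": 0, "tz": 0, "ax": 0, "ay": 0, "az": -8.5},
    {"fingers": 0.05, "tx": 0, "ty": 0, "tz": 0, "ax": 0, "ay": 0, "az": -8.5},
    {"fingers": 0.05, "tx": 0, "ty": 0, "tz": 0, "ax": 0, "ay": 0, "az": -8.5},
    {"fingers": 0.05, "tx": 0, "ty": 0, "tz": 0, "ax": 0, "ay": 0, "az": -8.5},
    {"fingers": 0.05, "tx": 0, "ty": 0, "tz": 0, "ax": 0, "ay": 0, "az": -8.5},
    {"fingers": 0.05, "tx": 0, "ty": 0, "tz": 0, "ax": 0, "ay": 0, "az": -8.5},
    {"fingers": 0.05, "tx": 0, "ty": 0, "tz": 0, "ax": 0, "ay": 0, "az": -8.5},
    {"fingers": 0.05, "tx": 0, "ty": 0, "tz": 0, "ax": 0, "ay": 0, "az": -8.5},
    {"fingers": 0.05, "tx": 0, "ty": 0, "tz": 0, "ax": 0, "ay": 0, "az": -8.5},
    {"fingers": 0.05, "tx": 0, "ty": 0, "tz": 0, "ax": 0, "ay": 0, "az": -8.5},
    {"fingers": 0.05, "tx": 0, "ty": 0, "tz": 0, "ax": 0, "ay": 0, "az": -8.5},
    {"fingers": 0.05, "tx": 0, "ty": 0, "tz": 0, "ax": 0, "ay": 0, "az": -8.5},
    {"fingers": 0.05, "tx": 0, "ty": 0, "tz": 0, "ax": 0, "ay": 0, "az": -8.5},
    {"fingers": 0.05, "tx": 0, "ty": 0, "tz": 0, "ax": 0, "ay": 0, "az": 0},
    {"fingers": 0.05, "tx": 0, "ty": 0, "tz": 0, "ax": 0, "ay": 0, "az": 0}
  ]
}}

```text
time_s: 11.7
ee_pos: [0.4925, 0.1326, 0.2051]
tcp_rot: [[-0.985, 0.172, 0.0], [0.172, 0.985, -0.0], [-0.0, -0.0, -1.0]]
ft_force: [0.2, -0.6, -0.8]
width: 0.05
```

```bash
python3 - <<'E'
from h import *
import pickle
o,R=st(); im,c=shot('wrist','w4.png'); print(rects(im,'red'),rects(im,'yellow')); pickle.dump((c,o),open('w4.pkl','wb'))
E
```

```text
t 11.7 q [ 0.16  0.35 -0.69  1.84  0.26  1.04  0.78] p [0.4925 0.1326 0.2051] yaw 170.1 f [ 0.2 -0.6 -0.8] m [ 0.1  -0.11  0.04] w 0.049959357046926244
[] [(617.5, ((286.87738037109375, 204.82073974609375), (48.488277435302734, 14.972298622131348), 74.05460357666016))]
```

View pics/w4.png

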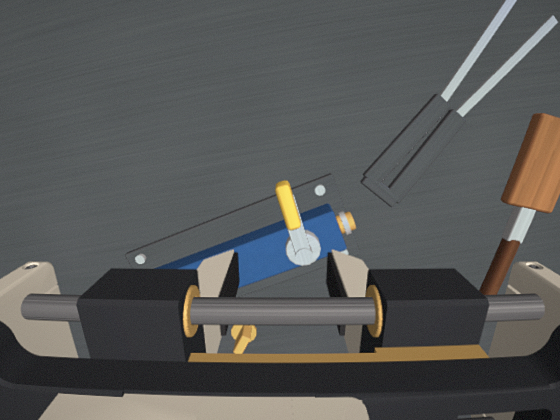

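The view shows the sleeve from (282,183) to (296,228) and the hub at (303,248). The fingers straddle the handle and the jacks are clear to the right.

```bash
python3 - <<'E'
from h import *
import pickle; c,o=pickle.load(open('w4.pkl','rb')); R=np.array(o['tcp_rot'])
h=ray(c,[[303,246]],.09)[0]; s=ray(c,[[288.5,205]],.09)[0]; e=ray(c,[[283,184],[294,227]],.09)
print('hub',h,'sleeve',s,e,np.linalg.norm(h-s)); d=h-s; print('yaw',np.degrees(np.arctan2(d[1],d[0])))
s[2]=.066; print(R.T@(s-o['ee_pos']))
E
```

```text
hub [0.5313777  0.14660556 0.09      ] sleeve [0.48875376 0.13970634 0.09      ] [[0.46857296 0.13810218 0.09      ]
 [0.51078911 0.14122477 0.09      ]] 0.04317869494275481
yaw 9.194307304151701
[0.00496063 0.00634776 0.13913044]
```

{"api": "arm_command", "payload": {
  "rows": [
    {"fingers": 0.05, "tx": 0.002, "ty": 0.004, "tz": 0, "ax": 0, "ay": 0, "az": 0},
    {"fingers": 0.05, "tx": 0, "ty": 0, "tz": 0.02, "ax": 0, "ay": 0, "az": -7},
    {"fingers": 0.05, "tx": 0, "ty": 0, "tz": 0.02, "ax": 0, "ay": 0, "az": -7},
    {"fingers": 0.05, "tx": 0, "ty": 0, "tz": 0.02, "ax": 0, "ay": 0, "az": -7},
    {"fingers": 0.05, "tx": 0, "ty": 0, "tz": 0.02, "ax": 0, "ay": 0, "az": 0},
    {"fingers": 0.05, "tx": 0, "ty": 0, "tz": 0.02, "ax": 0, "ay": 0, "az": 0},
    {"fingers": 0.05, "tx": 0, "ty": 0, "tz": 0.02, "ax": 0, "ay": 0, "az": 0},
    {"fingers": 0.05, "tx": 0, "ty": 0, "tz": 0.017, "ax": 0, "ay": 0, "az": 0},
    {"fingers": 0.0, "tx": 0, "ty": 0, "tz": 0, "ax": 0, "ay": 0, "az": 0},
    {"fingers": 0.0, "tx": 0, "ty": 0, "tz": 0, "ax": 0, "ay": 0, "az": 0},
    {"fingers": 0.0, "tx": 0, "ty": 0, "tz": 0, "ax": 0, "ay": 0, "az": 0},
    {"fingers": 0.0, "tx": 0, "ty": 0, "tz": 0, "ax": 0, "ay": 0, "az": 0},
    {"fingers": 0.0, "tx": 0, "ty": 0, "tz": 0, "ax": 0, "ay": 0, "az": 0}
  ],
  "squeeze": 12
}}

```text
time_s: 13.05
ee_pos: [0.4916, 0.1372, 0.0684]
tcp_rot: [[-0.98, -0.197, 0.001], [-0.197, 0.98, 0.0], [-0.001, -0.0, -1.0]]
ft_force: [-0.3, -0.0, 2.2]
width: 0.0159
```

```bash
python3 - <<'E'
from h import *
st(); im,c=shot('top','t5.png'); print(rects(im,'yellow'),rects(im,'red'))
E
```

```text
t 13.05 q [ 0.12  0.54 -0.67  1.98  0.48  0.77  0.94] p [0.4916 0.1372 0.0684] yaw -168.7 f [-0.3 -0.   2.2] m [ 0.13 -0.2  -0.13] w 0.015882448512057883
[(1.0, ((262.0000305175781, 173.50001525878906), (0.7071067690849304, 6.363961219787598), 45.0)), (0.0, ((214.5, 98.0), (1.0, 0.0), 180.0)), (0.0, ((210.5, 99.0), (1.0, 0.0), 180.0))] [(77.0, ((280.5243835449219, 198.71951293945312), (11.088336944580078, 9.838947296142578), 38.65980529785156))]
```

{"api": "arm_command", "payload": {
  "rows": [
    {"fingers": 0.0, "tx": -0.0003, "ty": 0.006, "tz": 0, "ax": 0, "ay": 0, "az": 6},
    {"fingers": 0.0, "tx": -0.0003, "ty": 0.006, "tz": 0, "ax": 0, "ay": 0, "az": 6},
    {"fingers": 0.0, "tx": -0.0003, "ty": 0.006, "tz": 0, "ax": 0, "ay": 0, "az": 6},
    {"fingers": 0.0, "tx": -0.0003, "ty": 0.006, "tz": 0, "ax": 0, "ay": 0, "az": 6},
    {"fingers": 0.0, "tx": -0.0003, "ty": 0.006, "tz": 0, "ax": 0, "ay": 0, "az": 6},
    {"fingers": 0.0, "tx": -0.0003, "ty": 0.006, "tz": 0, "ax": 0, "ay": 0, "az": 6},
    {"fingers": 0.0, "tx": -0.0003, "ty": 0.006, "tz": 0, "ax": 0, "ay": 0, "az": 6}
  ]
}}

```text
time_s: 13.8
ee_pos: [0.4999, 0.1764, 0.0685]
tcp_rot: [[-0.857, 0.515, 0.003], [0.515, 0.857, -0.001], [-0.003, 0.001, -1.0]]
ft_force: [5.4, -5.7, 2.1]
width: 0.016
```

```bash
python3 -c "
from h import *
st()"
```

```text
t 13.8 q [-0.09  0.52 -0.47  1.95  0.34  0.75  0.26] p [0.4999 0.1764 0.0685] yaw 149.0 f [ 5.4 -5.7  2.1] m [-1.16 -1.46  0.01] w 0.01598100277629594
```

{"api": "arm_command", "payload": {
  "rows": [
    {"fingers": 0.0, "tx": -0.001, "ty": 0.006, "tz": 0, "ax": 0, "ay": 0, "az": 6},
    {"fingers": 0.0, "tx": -0.001, "ty": 0.006, "tz": 0, "ax": 0, "ay": 0, "az": 6},
    {"fingers": 0.0, "tx": -0.0006, "ty": 0.006, "tz": 0, "ax": 0, "ay": 0, "az": 6},
    {"fingers": 0.0, "tx": -0.0003, "ty": 0.006, "tz": 0, "ax": 0, "ay": 0, "az": 6},
    {"fingers": 0.0, "tx": -0.0003, "ty": 0.006, "tz": 0, "ax": 0, "ay": 0, "az": 6},
    {"fingers": 0.0, "tx": -0.0003, "ty": 0.006, "tz": 0, "ax": 0, "ay": 0, "az": 6}
  ]
}}

```text
time_s: 14.4
ee_pos: [0.5269, 0.1997, 0.0684]
tcp_rot: [[-0.392, 0.92, 0.001], [0.92, 0.392, -0.0], [-0.001, 0.001, -1.0]]
ft_force: [2.1, -3.3, 3.4]
width: 0.0158
```

```bash
python3 -c "
from h import *
st()"
```

```text
t 14.4 q [-0.24  0.54 -0.3   1.88  0.22  0.76 -0.26] p [0.5269 0.1997 0.0684] yaw 113.1 f [ 2.1 -3.3  3.4] m [-0.76 -0.43  0.19] w 0.01575252207246425
```

{"api": "arm_command", "payload": {
  "rows": [
    {"fingers": 0.0, "tx": -0.0002, "ty": 0.004, "tz": 0, "ax": 0, "ay": 0, "az": 4},
    {"fingers": 0.0, "tx": -0.0002, "ty": 0.004, "tz": 0, "ax": 0, "ay": 0, "az": 4},
    {"fingers": 0.0, "tx": -0.0002, "ty": 0.004, "tz": 0, "ax": 0, "ay": 0, "az": 4},
    {"fingers": 0.0, "tx": 0, "ty": 0.002, "tz": 0, "ax": 0, "ay": 0, "az": 0}
  ]
}}

```text
time_s: 14.8
ee_pos: [0.5385, 0.2032, 0.0682]
tcp_rot: [[-0.195, 0.981, -0.002], [0.981, 0.195, -0.002], [-0.001, -0.002, -1.0]]
ft_force: [-9.7, -4.0, 12.4]
width: 0.0157
```

```bash
python3 -c "
from h import *
st()"
```

```text
t 14.8 q [-0.28  0.55 -0.24  1.85  0.18  0.77 -0.42] p [0.5385 0.2032 0.0682] yaw 101.2 f [-9.7 -4.  12.4] m [-1.   2.   0.1] w 0.015684404143129816
```

{"api": "arm_command", "payload": {
  "rows": [
    {"fingers": 0.0, "tx": 0, "ty": 0.002, "tz": 0, "ax": 0, "ay": 0, "az": 0},
    {"fingers": 0.0, "tx": 0, "ty": 0, "tz": 0, "ax": 0, "ay": 0, "az": 0}
  ]
}}

```text
time_s: 15.0
ee_pos: [0.5385, 0.2032, 0.0679]
tcp_rot: [[-0.198, 0.98, -0.005], [0.98, 0.198, -0.003], [-0.002, -0.005, -1.0]]
ft_force: [-10.6, -3.6, 15.0]
width: 0.0154
```

```bash
python3 -c "
from h import *
st()"
```

```text
t 15.0 q [-0.28  0.55 -0.24  1.84  0.18  0.78 -0.42] p [0.5385 0.2032 0.0679] yaw 101.4 f [-10.6  -3.6  15. ] m [-1.1   2.37 -0.  ] w 0.01536072466298036
```

{"api": "arm_command", "payload": {
  "rows": [
    {"fingers": 0.05, "tx": 0, "ty": 0, "tz": 0, "ax": 0, "ay": 0, "az": 0},
    {"fingers": 0.05, "tx": 0, "ty": 0, "tz": 0, "ax": 0, "ay": 0, "az": 0},
    {"fingers": 0.05, "tx": 0, "ty": 0, "tz": 0, "ax": 0, "ay": 0, "az": 0},
    {"fingers": 0.05, "tx": 0, "ty": 0, "tz": -0.02, "ax": 0, "ay": 0, "az": 0},
    {"fingers": 0.05, "tx": 0, "ty": 0, "tz": -0.03, "ax": 0, "ay": 0, "az": 0},
    {"fingers": 0.05, "tx": 0, "ty": 0, "tz": -0.04, "ax": 0, "ay": 0, "az": 0},
    {"fingers": 0.05, "tx": 0, "ty": 0, "tz": -0.05, "ax": 0, "ay": 0, "az": 0},
    {"fingers": 0.05, "tx": -0.03, "ty": 0, "tz": -0.03, "ax": 0, "ay": 0, "az": 0},
    {"fingers": 0.05, "tx": -0.04, "ty": 0, "tz": 0, "ax": 0, "ay": 0, "az": 0},
    {"fingers": 0.05, "tx": 0, "ty": -0.04, "tz": 0, "ax": 0, "ay": 0, "az": 0},
    {"fingers": 0.05, "tx": 0, "ty": -0.04, "tz": 0, "ax": 0, "ay": 0, "az": 0},
    {"fingers": 0.05, "tx": 0, "ty": 0, "tz": 0, "ax": 0, "ay": 0, "az": 0},
    {"fingers": 0.05, "tx": 0, "ty": 0, "tz": 0, "ax": 0, "ay": 0, "az": 0}
  ]
}}

```text
time_s: 16.3
ee_pos: [0.4767, 0.1199, 0.2383]
tcp_rot: [[-0.197, 0.98, 0.001], [0.98, 0.197, 0.0], [-0.0, 0.001, -1.0]]
ft_force: [0.5, -0.5, -0.4]
width: 0.05
```

```bash
python3 - <<'E'
from h import *
st(); im,c=shot('wrist','w6.png'); a,_=shot('scene','s6.png'); print(rects(im,'yellow'))
crop=cv2.resize(a[150:310,200:420],(560,407))
cv2.imwrite('pics/f6.png',cv2.cvtColor(cv2.resize(np.vstack([im[:260],crop]),None,fx=.85,fy=.85),cv2.COLOR_RGB2BGR))
E
```

```text
t 16.3 q [-0.12  0.23 -0.28  1.86  0.07  1.07 -0.23] p [0.4767 0.1199 0.2383] yaw 101.4 f [ 0.5 -0.5 -0.4] m [-0.   -0.11 -0.04] w 0.05004326464591787
[(650.5, ((359.5, 131.0), (46.0, 17.0), 90.0))]
```

View pics/f6.png

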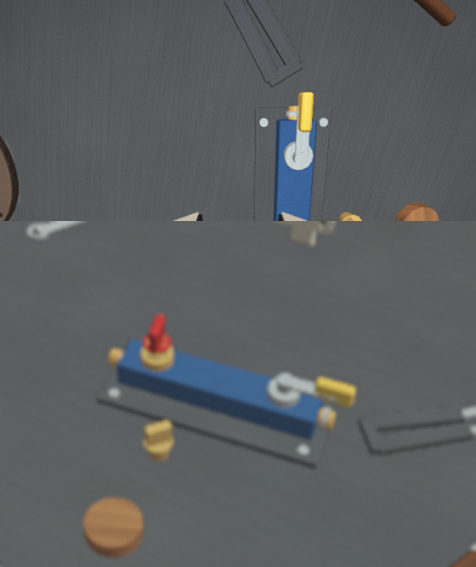

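In the wrist part, the handle points away from the plug, with the hub at (298,156) and the sleeve at (306,112). I'll check its angle numerically, since it sits above the block and perspective skews it.

```bash
python3 - <<'E'
from h import *
c=manip.get_calibration('wrist'); im=cv2.imread('pics/w6.png')[:,:,::-1].copy(); m=mask(im,'yellow'); m[170:]=0; v,u=np.nonzero(m)
k=[(u[v==r].mean(),r) for r in (116,124,132,140,148)]
X=ray(c,k,.088); d=X[0]-X[-1]; print('sleeve mid',ray(c,[[359.5,131]],.088),'yaw',np.degrees(np.arctan2(d[1],d[0])))
b=mask(im,'blue'); v,u=np.nonzero(b[:240]); L=[(u[v==r].min(),r) for r in (200,235)]
# left edge of the block's top face
Y=ray(c,L,.046); e=Y[0]-Y[1]; print('block edge yaw',np.degrees(np.arctan2(e[1],e[0])),Y)
st()
E
```

```text
sleeve mid [[0.53676328 0.20289157 0.088     ]] yaw 103.70398701299258
block edge yaw 102.15101642992772 [[0.52725581 0.11864785 0.046     ]
 [0.53651048 0.07566546 0.046     ]]
t 16.4 q [-0.13  0.23 -0.28  1.85  0.07  1.07 -0.23] p [0.4778 0.1203 0.238 ] yaw 101.4 f [-0.1  0.4  0.4] m [-0.02 -0.13  0.  ] w 0.05015644197255189
```

The handle is parallel to the block to within about 1.5°, which is the measuring noise. It was also felt hard against its stop, and the gripper is now free, so I'm handing in.

```bash
python3 -c "
from h import *
manip.close_job()"
```

```text
the job is handed in; nothing more can be done
```

The drain plug is screwed in snug, and after that I swung the valve handle open to its stop. I handed the job in at about 16.4 s of the 72 s allowed.

- **Plug:** I turned it about 139° clockwise. It bit after roughly 100°, and the moment climbed through 0.19, 0.33, 0.44 and 0.57 to 0.58 N m. At rest it averaged about 0.53 N m. That is inside the 0.4–0.8 N m snug range and well below the 0.95 N m cracking level. Readings carry about ±0.05 N m of noise.
- **Valve:** I gripped the sleeve and swung it about 90° clockwise. At the end it took about 10 N of push with no further movement. In the last picture the handle lay at 103.7° and the block edge at 102.2°; I put the 1.5° difference down to measuring noise.
- **At the end:** the gripper was open and raised clear, with the wrist force back to about zero. The jacks, puck, spare plug and part of the wrench are visible in the last pictures and look undisturbed. The vase and most of the paddle were outside the crop I viewed, but the arm never went near either.

The first move call was refused because its rows were incomplete. The arm did not move, and I sent it again in full.

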